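# Set the spindle brake clearance and hold the screw

## Robot

A 7-joint arm with a two-finger parallel gripper is mounted at the origin on a cart in front of the work surface, level with it; the furniture and walls round the work are solid. World frame = base frame: x ahead of the robot, y to its left, z up, the work surface at z = 0. Lengths are in m, angles in degrees, forces in N, time in s.
With the tool pointing down it reaches from about 0.425 to 1.025 m from the base axis. Payload 9.4 kg.
Tool frame: the origin (TCP) lies on the centre line of the jaws, within the pads' length; the fingertips stand 19 mm ahead of it and the grasp point (between the pads) is the TCP (tcp_to_tips is the z of the fingertips in the tool frame, in m); z points along the fingers, y is the direction in which the jaws open and shut (so a half turn about z gives the same grasp; the last joint's range is limited). The gripper opens to 85 mm and grips with 20 to 120 N. Pads are 22 mm wide; open, the fingers measure 114 mm over their backs; the gripper's body (76 mm by 85 mm) begins 54 mm behind the grasp point. The pads swing forward as they close: fully open they stand 13 mm farther back than shut.
Start: joints at [-79.796, 34.337, -0.143, 91.639, 0.103, 54.024, -4.572], TCP at [0.183, 0.702, 0.25] pointing down, gripper open.
Joint ranges: [-147.43, 147.43], [-19.82, 112.94], [-74.19, 73.91], [6.32, 146.72], [-59.91, 239.91], [6.04, 106.73], [-150.56, 150.56]. Speed limits (degrees/s): [127.2, 127.2, 172.46, 172.46, 180, 180, 180].

## Interface

Orientations are given as a 3x3 rotation matrix whose columns are the frame's x, y, z axes.
In Python, from bench import * gives the robot as it stands.
- The arm moves only by the shell command python3 -m pendant 'ROWS'. ROWS is JSON, a list of rows, each a list of 7 numbers: the shift along the tool's x, y, z in cm, then the turn, a rotation vector about the tool's x, y, z in rad, then the opening, from 0 (shut) to 1 (fully open). In form: [[x, y, z, ax, ay, az, fingers], ...]. A call has exactly 8 rows; each row is the pose to reach, as a shift and turn from the pose commanded when the call began, along the tool's axes at that moment; what a row does not reach only later rows make up. A row lasts 1/8 s, in which the tool goes at most 62.5 mm and 10.7 degrees, less where a joint would pass 70% of its speed; a pose out of reach is approached as far as the arm can. A call with a gripper value outside its range is refused whole. The fingers move at their own pace and stop on an object; the grip force is fixed at half the most. Time passes only in rows, so rows that repeat a pose let the fingers close, or fill a call up. It gives the time, the measured TCP pose, the force and the opening at its end, in the units of the state.
- get_state(): the state, without advancing time (a new reading comes with each control period).
- camera(name): name is "scene" or "top" or "wrist"; returns the picture (420x560x3 uint8, blue, green, red); there is no depth.
- get_calibration(name): a dict with "vertical_fov" (degrees; the focal length in pixels is half the picture's height over the tangent of half this angle, whatever the lens; pixels are square), "cx", "cy" (the principal point, pixels), "D" ([k1, k2, p1, p2, k3] as OpenCV has them; the pictures are not rectified), "origin" and "orientation" of the camera in the world. Camera axes: x right, y up, looking along -z (the intrinsics and any distortion apply to the point x, -y, -z); pixel columns grow to the right and rows downward; lengths in m; the calibration is good to about 2 mm. A picture is of the moment at which its call begins: read the wrist's pose just before it. get_calibration takes no time and is no camera call; for the wrist camera it gives the pose at the moment of the call.
- sign_off(): hands the job in, once; it reports no verdict.
The state is a dict: "time_s": time; "joints": joint angles; "dq": joint speeds; "effort": joint torques, N m; "tool_pos": TCP position; "tool_rot": TCP orientation; "ft_force": force on the tool from outside, world axes, zero at the start; "ft_torque": the same for the moment, N m; "finger_gap": opening from 0.0 (shut) to 1.0 (fully open).
Only numpy, scipy, OpenCV 4.12 (cv2) and the standard library are available. Lean on these libraries where they do the work, as an engineer would, in place of code of your own. Each camera call takes 0.05 s, during which the arm holds its last target.

## Task

Turn the dial of the grey speed control box anticlockwise right to its off stop. Then screw the brass thumbscrew on the green polishing spindle down (clockwise) until it seats, back it off a quarter turn, and finish still gripping its wing handle there, so that a colleague can lock it. Leave the dial off and do not disturb the other things on the bench.

Things in the scene. Friction and masses are not known exactly. Their poses are not given: they have to be found in the camera images.
- speed_box: Grey speed control box, fixed to the bench, 92 x 116 x 55 mm (x, y, z), black top plate with a black dial in its middle and a ring of strokes: a red one (off) and nine white ones. Origin: centre of its underside; z up.
- dial_grip (a point): Centre of the dial's bar grip, 83 mm above the bench, on the dial's upright axis (the centre of the speed box). The bar is 40 mm long (this point's x axis), 10 mm thick (its y axis) and 26 mm tall (from 69 to 95 mm above the bench), with flat upright sides; a white line marks its +x end, the pointer. Below it is a round skirt of radius 24 mm, whose top is 61 mm above the bench. z up; the frame turns with the dial.
- dial (a joint): Angle of the dial in rad: 0 = off, pointer at the red stroke, against a hard end stop; it grows clockwise seen from above, to 4.71. Turn it anticlockwise to switch off. It starts 0.6 to 1.6 rad from off; friction (0.05 N m) keeps it where it is left.
- spindle_unit: Small green polishing spindle, fixed to the bench: base 90 x 130 x 12 mm (x, y, z), two upright cheeks joined by a bridge (50 x 78 mm, top 90 mm above the bench) over a spindle along y with a white felt wheel at +y (radius 28 mm) and a black motor end at -y. The thumbscrew stands upright in the middle of the bridge and drives a brake shoe onto the steel drum under it. Origin: centre of the base's underside; z up.
- wing_handle (a point): Flat brass wing handle of the thumbscrew; the point is its centre, 121 mm above the bench, on the screw's upright axis (the centre of the spindle unit). It is 50 mm long (its x axis), 10 mm thick (its y axis) and 24 mm tall (from 109 to 133 mm above the bench), with flat upright sides; a red mark is on its +x wing. z up; it turns with the screw and keeps its height. Under it a boss of radius 9 mm reaches to the bridge.
- thumbscrew (a joint): Angle of the thumbscrew in rad: 0 = seated (brake shoe on the drum, hard stop); it grows anticlockwise seen from above as the screw is backed off, to 5.5; a quarter turn is 1.571. Clockwise screws it down. It starts 0.8 to 2.1 rad from seated; friction (0.06 N m) keeps it where it is left. The shoe lifts 1.2 mm per rad.
- bur_tin: Bystander, loose, not to be disturbed: green tin, 64 x 99 x 22 mm. Origin: centre of its underside.
- pliers_black: Bystander, loose, not to be disturbed: pliers with black grips, 161 x 56 x 12 mm, in front. Origin: centre of its underside.
- chasing_hammer: Bystander, loose, not to be disturbed: small hammer with a wooden handle, 185 x 67 x 30 mm, at the back right. Origin: centre of its underside.
- loupe: Bystander, loose, not to be disturbed: black and white loupe, 27 x 58 x 20 mm, on the left. Origin: centre of its underside.
- dapping_block: Bystander, loose, not to be disturbed: yellowish block with round hollows, 50 mm cube, behind the vise. Origin: centre of its underside.
- white_tub: Bystander, loose, not to be disturbed: white lidded tub, 64 x 64 x 46 mm, behind the block. Origin: centre of its underside.

How it is judged:
By the outcome, as a careful person would: the job done as asked, in the order asked, and still so for the second after the job is handed in, while the arm keeps its last pose, push and grip.
It also fails if it takes over 61 s, if anything falls off the work surface, if the arm or the gripper's body presses on something with over 40 N, if the wrist force passes 120 N, or if a joint passes its speed limit or range.

## Working session

There is one attempt and no reset: what is moved stays moved. The work goes in short steps, Python scripts to look and compute and a shell command to move; the robot and the scene stay as the last step left them, time stands still between calls to the robot, and variables do not carry over. Pictures are saved under pics/ and viewed, and the job is handed in when it is done.

```bash
ls; mkdir -p pics; python3 - <<'E'
from bench import *
import cv2
s=get_state(); print({k:s[k] for k in ['time_s','tool_pos','tool_rot','finger_gap','ft_force']})
for n in ['scene','top','wrist']:
    print(n,get_calibration(n)); cv2.imwrite(f'pics/{n}0.png',camera(n))
E
```

```text
pics
{'time_s': 0.0, 'tool_pos': array([0.18264228, 0.70113785, 0.24938889]), 'tool_rot': array([[-9.67728283e-01,  2.51995855e-01, -2.42990589e-04],
       [ 2.51995915e-01,  9.67726969e-01, -1.60364136e-03],
       [-1.68962429e-04, -1.61312173e-03, -9.99998685e-01]]), 'finger_gap': 1.002824928548738, 'ft_force': array([ 0.62054493,  0.05176563, -0.23632962])}
scene {'vertical_fov': 43.16953386246777, 'cx': 277.14823104220454, 'cy': 212.28316678175185, 'D': array([-0.01539452,  0.        ,  0.        ,  0.        ,  0.        ]), 'origin': array([-0.13572575, -0.53622054,  1.22691826]), 'orientation': array([[ 0.76974073,  0.49100534, -0.40793744],
       [-0.6383552 ,  0.59341808, -0.49026281],
       [ 0.0013558 ,  0.63778424,  0.77021388]])}
top {'vertical_fov': 48.503079910168076, 'cx': 277.8571464501792, 'cy': 204.04420404217717, 'D': array([0.04691531, 0.        , 0.        , 0.        , 0.        ]), 'origin': array([0.25327817, 0.18764554, 1.278025  ]), 'orientation': array([[ 8.25788320e-02,  9.76733321e-01, -1.97921085e-01],
       [-9.96584303e-01,  8.07980872e-02, -1.70703571e-02],
       [-6.81541538e-04,  1.98654696e-01,  9.80069307e-01]])}
wrist {'vertical_fov': 69.68837761948538, 'cx': 285.0383531203076, 'cy': 208.54643158799166, 'D': array([-0.04574298,  0.        ,  0.        ,  0.        ,  0.        ]), 'origin': array([0.11031452, 0.72002176, 0.37380979]), 'orientation': array([[ 0.2529321 , -0.92584803, -0.2807682 ],
       [ 0.96748158,  0.24139337,  0.07555546],
       [-0.00217729, -0.29074846,  0.95679705]])}
```

View pics/scene0.png

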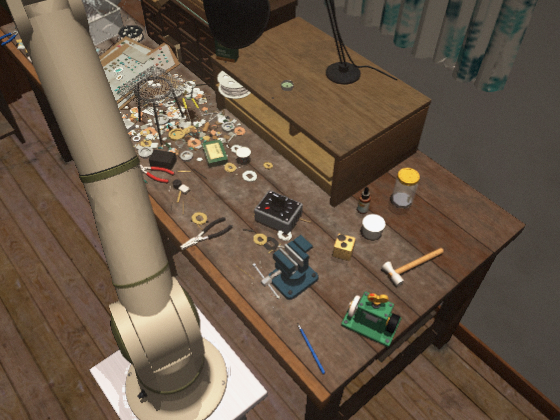

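View pics/top0.png

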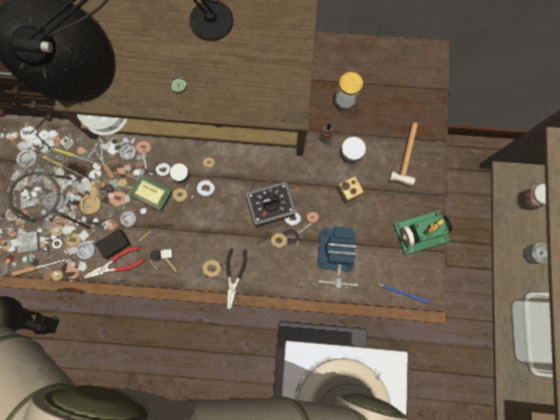

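View pics/wrist0.png

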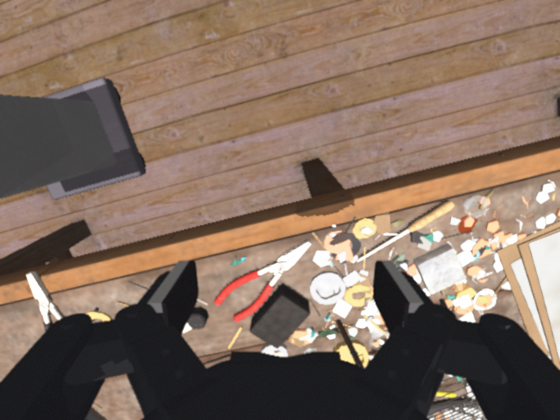

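The top view shows the box at about (271,204), the spindle at about (422,232), and the robot base at the bottom. Next I'll enlarge both.

```bash
cat > h.py <<'E'
from bench import *
import numpy as np, cv2
def K(c):
    f=210/np.tan(np.radians(c['vertical_fov'])/2); return np.array([[f,0,c['cx']],[0,f,c['cy']],[0,0,1.]])
def pix2w(c,uv,z):
    n=cv2.undistortPoints(np.array([[uv]],float),K(c),np.array(c['D'])).ravel()
    d=np.array(c['orientation'])@np.array([n[0],-n[1],-1.]); o=np.array(c['origin'])
    return o+d*(z-o[2])/d[2]
def w2pix(c,P):
    q=(np.atleast_2d(P)-c['origin'])@np.array(c['orientation'])
    q=q*[1,-1,-1]
    return cv2.projectPoints(q,np.zeros(3),np.zeros(3),K(c),np.array(c['D']))[0].reshape(-1,2)
def crop(im,x,y,w,h,s,name):
    cv2.imwrite('pics/'+name,cv2.resize(im[y:y+h,x:x+w],None,fx=s,fy=s,interpolation=cv2.INTER_CUBIC))
E
python3 - <<'E'
from h import *
t=cv2.imread('pics/top0.png'); s=cv2.imread('pics/scene0.png')
a=cv2.resize(t[174:234,235:305],None,fx=5.5,fy=5.5,interpolation=2)
b=cv2.resize(t[200:260,385:455],None,fx=5.5,fy=5.5,interpolation=2)
cv2.imwrite('pics/c_top.png',np.hstack([a,b]))
a=cv2.resize(s[185:245,245:315],None,fx=5.5,fy=5.5,interpolation=2)
b=cv2.resize(s[285:345,340:410],None,fx=5.5,fy=5.5,interpolation=2)
cv2.imwrite('pics/c_scene.png',np.hstack([a,b]))
E
```

```text
(no output)
```

View pics/c_top.png

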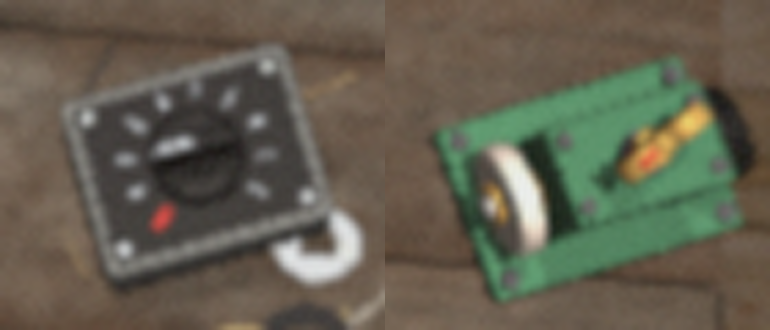

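View pics/c_scene.png

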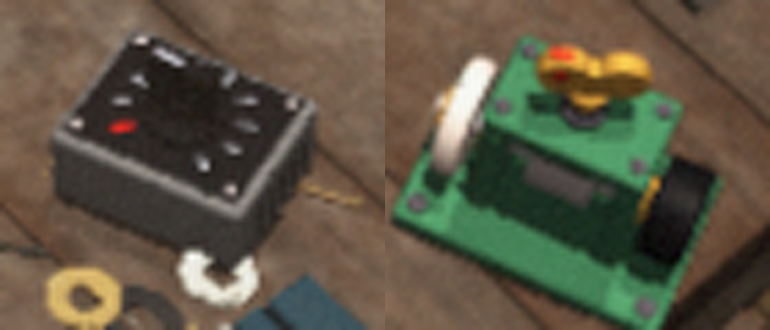

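```bash
python3 - <<'E'
from h import *
c=get_calibration('top'); sc=get_calibration('scene')
A=lambda p:(p[0]/5.5+235,p[1]/5.5+174); B=lambda p:((p[0]-385)/5.5+385,p[1]/5.5+200)
W=lambda L,f,z,c=c:np.array([pix2w(c,f(p),z) for p in L])
def show(n,P):
    P=P[:,:2]; print(n,P.mean(0).round(4)); 
    for i in range(4):
        d=P[(i+1)%4]-P[i]; print('  ',np.hypot(*d).round(4),np.degrees(np.arctan2(d[1],d[0])).round(1))
show('box',W([(68,105),(283,47),(328,213),(113,272)],A,.055))
show('spi',W([(440,130),(675,60),(746,225),(500,300)],B,.012))
show('bolts spi',W([(458,139),(672,75),(727,212),(512,277)],B,.014))
A2=lambda p:(p[0]/5.5+245,p[1]/5.5+185); B2=lambda p:((p[0]-385)/5.5+340,p[1]/5.5+285)
show('box sc',W([(135,35),(313,108),(240,210),(55,133)],A2,.055,sc))
r=W([(162,218)],A,.055)[0]; print('red',r)
p=W([(155,150),(190,143)],A,.095);print('pointer',p)
p=W([(155,160),(240,155)],A,.095);print('bar',p)
print('wing top', W([(625,170),(705,115)],B,.133))
print('wing sc', W([(545,62),(645,80)],B2,.127,sc))
E
```

```text
box [0.502  0.2275]
   0.1092 -69.8
   0.0856 -160.7
   0.1079 110.3
   0.0857 20.2
spi [ 0.4629 -0.1889]
   0.1236 -68.6
   0.0876 -156.0
   0.1278 111.7
   0.088 21.2
bolts spi [ 0.464  -0.1893]
   0.1123 -68.5
   0.072 -157.4
   0.1116 111.6
   0.0721 23.1
box sc [0.5013 0.2225]
   0.1075 -68.3
   0.0793 -159.5
   0.109 112.2
   0.0803 19.4
red [0.4713159 0.2424002 0.055    ]
pointer [[0.49635499 0.24677306 0.095     ]
 [0.50107539 0.23062214 0.095     ]]
bar [[0.49156235 0.2463458  0.095     ]
 [0.49725966 0.20664503 0.095     ]]
wing top [[ 0.44782051 -0.16833518  0.133     ]
 [ 0.47580771 -0.20337849  0.133     ]]
wing sc [[ 0.44975922 -0.17552122  0.127     ]
 [ 0.47652957 -0.2093183   0.127     ]]
```

```bash
python3 -m pendant '[[-4.3,-3.8,0.3,0,0,0.136,1],[-8.6,-7.6,0.6,0,0,0.272,1],[-12.9,-11.4,0.9,0,0,0.408,1],[-17.2,-15.2,1.2,0,0,0.544,1],[-21.5,-19,1.5,0,0,0.68,1],[-25.8,-22.8,1.8,0,0,0.816,1],[-30.1,-26.6,2.1,0,0,0.952,1],[-34.4,-30.4,2.4,0,0,1.09,1]]'; python3 - <<'E'
from h import *
s=get_state(); R=np.array(s['tool_rot']); print(s['tool_pos'],R.round(3),s['joints'])
print((R.T@(np.array([.502,.2265,.22])-s['tool_pos']))*100)
E
```

```text
time_s: 1.15
tool_pos: [0.4398, 0.3192, 0.2263]
tool_rot: [[-0.22, 0.976, 0.0], [0.976, 0.22, 0.0], [0.0, 0.0, -1.0]]
ft_force: [1.3, 0.9, 0.3]
finger_gap: 0.998
[0.43981774 0.31916959 0.22627528] [[-0.22   0.976  0.   ]
 [ 0.976  0.22   0.   ]
 [ 0.     0.    -1.   ]] [-54.22460235  24.40385913  17.04427497 117.71856562 -11.01369078
  39.33482926 -17.36139889]
[-10.4077663    4.02759105   0.62735423]
```

```bash
python3 -m pendant '[[-4,1.5,0.2,0,0,0,1],[-7.5,3,0.4,0,0,0,1],[-10.4,4,0.6,0,0,0,1],[-10.4,4,0.6,0,0,0,1],[-10.4,4,0.6,0,0,0,1],[-10.4,4,0.6,0,0,0,1],[-10.4,4,0.6,0,0,0,1],[-10.4,4,0.6,0,0,0,1]]'; python3 - <<'E'
from h import *
c=get_calibration('wrist'); im=camera('wrist')
cv2.imwrite('pics/w1.png',im)
import json; json.dump({k:np.array(v).tolist() for k,v in c.items()},open('w1.json','w'))
print(w2pix(c,[[.502,.2275,.095],[.502,.2275,.055]]))
print(get_state()['tool_pos'])
E
```

```text
time_s: 2.15
tool_pos: [0.5011, 0.2288, 0.2203]
tool_rot: [[-0.225, 0.974, 0.0], [0.974, 0.225, 0.0], [0.0, 0.0, -1.0]]
ft_force: [-0.3, 0.6, 0.3]
finger_gap: 1.0
[[286.71241765 208.20948278]
 [286.47680707 196.52507348]]
[0.50112287 0.22869831 0.22030926]
```

View pics/w1.png

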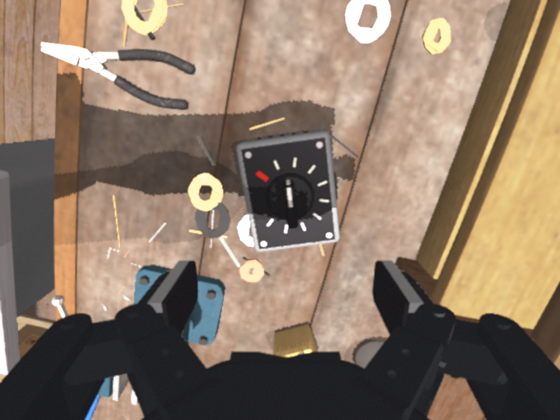

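The box fills the middle of the picture at about (288,190). The pointer line points up at about (290,185) and the red stroke is at (263,176). I'll enlarge this region.

```bash
python3 - <<'E'
from h import *
im=cv2.imread('pics/w1.png'); crop(im,230,125,115,130,4.6,'w1c.png')
E
```

```text
(no output)
```

View pics/w1c.png

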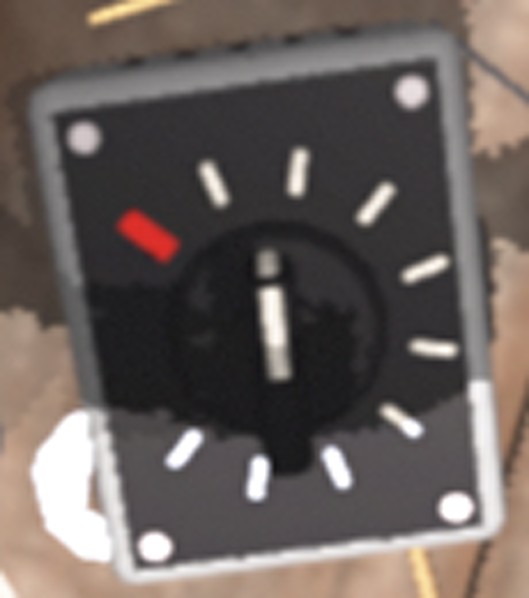

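```bash
python3 - <<'E'
from h import *
import json
c=json.load(open('w1.json'))
A=lambda p:(p[0]/4.6+230-.4,p[1]/4.6+125-.4)
W=lambda L,z:np.array([pix2w(c,A(p),z)[:2] for p in L])
P=W([(84,137),(411,92),(456,507),(154,547)],.056); print('bolts',P.mean(0),P.round(4))
d=(P[3]-P[0]+P[2]-P[1]);print('yaw',np.degrees(np.arctan2(d[1],d[0]))+90)
C=P.mean(0)
S=W([(149,236),(213,183),(298,172),(376,203),(425,269),(434,349),(402,422),(337,468),(258,478),(184,449)],.055)
cc=np.linalg.lstsq(np.c_[2*S,np.ones(10)],(S**2).sum(1),rcond=None)[0][:2]; print('ring centre',cc)
print('strokes',np.degrees(np.arctan2(*(S-cc).T[::-1])).round(1))
for L in [(265,255),(279,378)],[(279,378),(290,470)]:
  p=W(L,.095); d=p[0]-p[1]; print(p,np.degrees(np.arctan2(d[1],d[0])))
E
```

```text
bolts [0.5050745  0.22871076] [[0.4569 0.2598]
 [0.5204 0.2838]
 [0.5535 0.1979]
 [0.4896 0.1733]]
yaw 20.898816761612196
ring centre [0.50532898 0.22847999]
strokes [ 156.   126.3   96.1   66.2   36.1    5.8  -24.4  -54.2  -84.1 -114.2]
[[0.49682107 0.25171562]
 [0.50468658 0.22944592]] 109.45288917189926
[[0.50468658 0.22944592]
 [0.51095135 0.21201726]] 109.77109368984188
```

```bash
python3 -m pendant '[[-0.1,0.4,2,0,0,-0.04,1],[-0.1,0.4,5,0,0,-0.08,1],[-0.1,0.4,8,0,0,-0.113,1],[-0.1,0.4,10.5,0,0,-0.113,1],[-0.1,0.4,12,0,0,-0.113,1],[-0.1,0.4,13,0,0,-0.113,1],[-0.1,0.4,13,0,0,-0.113,0.5],[-0.1,0.4,13,0,0,-0.113,0.3]]'
python3 -m pendant '[[0,0,0,0,0,0,0.2],[0,0,0,0,0,0,0.1],[0,0,0,0,0,0,0],[0,0,0,0,0,0,0],[0,0,0,0,0,0,0],[0,0,0,0,0,0,0],[0,0,0,0,0,0,0],[0,0,0,0,0,0,0]]'
python3 - <<'E'
from h import *
cv2.imwrite('pics/w2.png',camera('wrist')); s=get_state(); print(s['ft_torque'],s['tool_pos'])
E
```

```text
time_s: 3.2
tool_pos: [0.5058, 0.2284, 0.0909]
tool_rot: [[-0.333, 0.943, 0.001], [0.943, 0.333, 0.0], [0.0, 0.001, -1.0]]
ft_force: [1.0, 0.5, 0.1]
finger_gap: 0.607
time_s: 4.2
tool_pos: [0.506, 0.2285, 0.0909]
tool_rot: [[-0.332, 0.943, 0.001], [0.943, 0.332, 0.001], [0.0, 0.002, -1.0]]
ft_force: [-0.2, 0.8, 6.7]
finger_gap: 0.103
[0.02271813 0.02867655 0.00229135] [0.50603353 0.22851084 0.09090482]
```

View pics/w2.png

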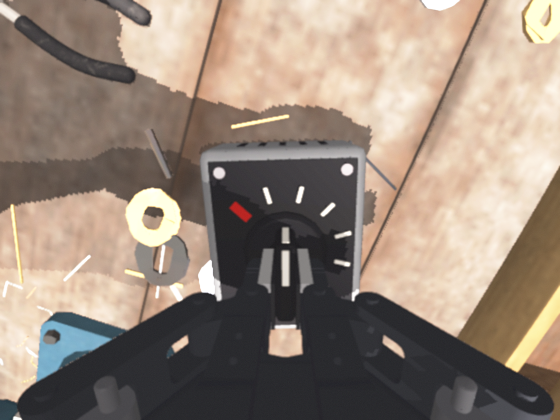

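The bar is gripped between the pads. Next I'll turn it anticlockwise, which is negative about tool z.

```bash
python3 -m pendant '[[0,0,0,0,0,-0.1,0],[0,0,0,0,0,-0.2,0],[0,0,0,0,0,-0.3,0],[0,0,0,0,0,-0.4,0],[0,0,0,0,0,-0.5,0],[0,0,0,0,0,-0.6,0],[0,0,0,0,0,-0.7,0],[0,0,0,0,0,-0.72,0]]'
python3 -c "
from h import *
s=get_state();R=s['tool_rot'];print(s['ft_torque'],s['ft_force'],np.degrees(np.arctan2(R[1][0],R[0][0])))"
```

```text
time_s: 5.25
tool_pos: [0.5064, 0.2288, 0.0909]
tool_rot: [[-0.872, 0.489, 0.002], [0.489, 0.872, 0.001], [-0.001, 0.002, -1.0]]
ft_force: [2.2, 0.9, 6.6]
finger_gap: 0.102
[ 0.18178222 -0.30331299 -0.09530818] [2.19189222 0.93327803 6.58750738] 150.695090671664
```

```bash
python3 -m pendant '[[0,0,0,0,0,-0.02,0],[0,0,0,0,0,-0.04,0],[0,0,0,0,0,-0.06,0],[0,0,0,0,0,-0.08,0],[0,0,0,0,0,-0.1,0],[0,0,0,0,0,-0.12,0],[0,0,0,0,0,-0.13,0],[0,0,0,0,0,-0.13,0]]'
python3 -c "
from h import *
s=get_state();R=s['tool_rot'];print(s['ft_torque'],s['ft_force'],np.degrees(np.arctan2(R[1][0],R[0][0])))
cv2.imwrite('pics/w3.png',camera('wrist'))"
```

```text
time_s: 6.25
tool_pos: [0.5065, 0.2288, 0.0909]
tool_rot: [[-0.927, 0.376, 0.002], [0.376, 0.927, 0.002], [-0.001, 0.002, -1.0]]
ft_force: [2.3, 1.3, 5.9]
finger_gap: 0.104
[ 0.31253374 -0.28667116 -0.71672979] [2.34925167 1.34152939 5.85696943] 157.91840620967147
```

View pics/w3.png

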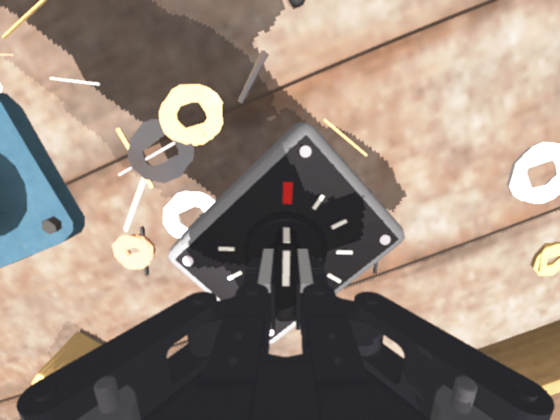

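The pointer is in line with the red stroke at (287,193) and the torque rose to 0.72 N m. I'll push slightly further to confirm the stop.

```bash
python3 -m pendant '[[0,0,0,0,0,-0.02,0],[0,0,0,0,0,-0.03,0],[0,0,0,0,0,-0.03,0],[0,0,0,0,0,-0.03,0],[0,0,0,0,0,-0.03,0],[0,0,0,0,0,-0.03,0],[0,0,0,0,0,-0.03,0],[0,0,0,0,0,-0.03,0]]'
python3 -c "
from h import *
s=get_state();R=s['tool_rot'];print(s['ft_torque'],s['ft_force'],np.degrees(np.arctan2(R[1][0],R[0][0])))"
```

```text
time_s: 7.3
tool_pos: [0.5065, 0.2289, 0.0909]
tool_rot: [[-0.937, 0.349, 0.002], [0.349, 0.937, 0.002], [-0.001, 0.002, -1.0]]
ft_force: [1.1, 3.0, 6.4]
finger_gap: 0.104
[ 0.41592786 -0.29967474 -1.13109511] [1.10376312 2.96225404 6.41528562] 159.5689761493226
```

```bash
python3 -m pendant '[[0,0,0,0,0,0.03,0],[0,0,0,0,0,0.06,0],[0,0,0,0,0,0.06,0],[0,0,0,0,0,0.06,0.3],[0,0,0,0,0,0.06,0.6],[0,0,0,0,0,0.06,1],[0,0,0,0,0,0.06,1],[0,0,-1,0,0,0.06,1]]'
python3 -m pendant '[[0,0,-3,0,0,0,1],[0,0,-6,0,0,0,1],[0,0,-9,0,0,0,1],[0,0,-12,0,0,0,1],[0,0,-12,0,0,0,1],[0,0,-12,0,0,0,1],[0,0,-12,0,0,0,1],[0,0,-12,0,0,0,1]]'
python3 - <<'E'
from h import *
import json
c=get_calibration('wrist'); im=camera('wrist')
json.dump({k:np.array(v).tolist() for k,v in c.items()},open('w4.json','w'))
u,v=w2pix(c,[.505,.2285,.07])[0].astype(int); print(u,v)
cv2.imwrite('pics/w4.png',im); crop(im,u-65,v-65,130,130,4.6,'w4c.png')
E
```

```text
time_s: 8.3
tool_pos: [0.505, 0.228, 0.1001]
tool_rot: [[-0.916, 0.4, -0.001], [0.4, 0.916, -0.001], [0.001, -0.001, -1.0]]
ft_force: [-0.3, -0.0, 0.4]
finger_gap: 0.995
time_s: 9.3
tool_pos: [0.5051, 0.2281, 0.2195]
tool_rot: [[-0.916, 0.4, -0.001], [0.4, 0.916, -0.001], [0.001, -0.001, -1.0]]
ft_force: [0.7, 0.4, 0.1]
finger_gap: 0.997
286 199
```

View pics/w4c.png

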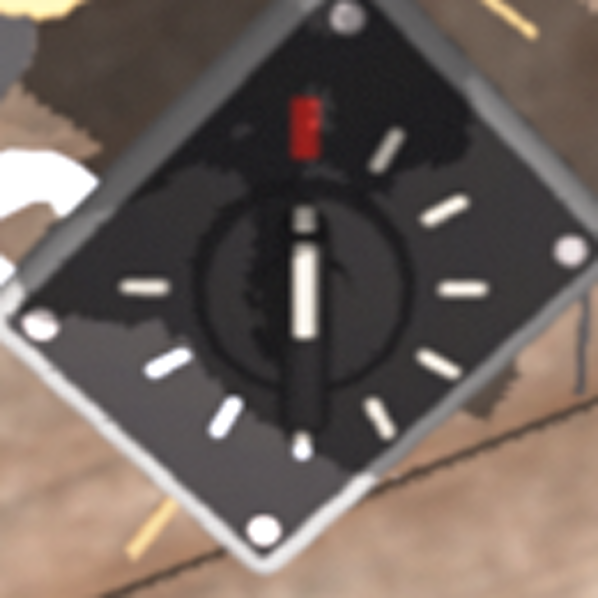

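The pointer sits exactly on the red stroke, upright at x≈305 in the crop, so the dial is off. Next I'll move above the spindle.

```bash
python3 -m pendant '[[-1.6,-5,-2,0,0,0.06,1],[-3.2,-10,-4,0,0,0.12,1],[-4.8,-15,-4,0,0,0.18,1],[-6.4,-20,-4,0,0,0.24,1],[-8,-25,-4,0,0,0.3,1],[-9.6,-30,-4,0,0,0.36,1],[-11.2,-35,-4,0,0,0.42,1],[-12.8,-39.9,-4,0,0,0.48,1]]'
python3 -m pendant '[[0,0,0,0,0,0,1],[0,0,0,0,0,0,1],[0,0,0,0,0,0,1],[0,0,0,0,0,0,1],[0,0,0,0,0,0,1],[0,0,0,0,0,0,1],[0,0,0,0,0,0,1],[0,0,0,0,0,0,1]]'
python3 - <<'E'
from h import *
import json
c=get_calibration('wrist'); im=camera('wrist')
json.dump({k:np.array(v).tolist() for k,v in c.items()},open('w5.json','w'))
u,v=w2pix(c,[.464,-.189,.12])[0].astype(int); print(u,v)
cv2.imwrite('pics/w5.png',im); crop(im,u-75,v-65,150,130,4.6,'w5c.png'); print(get_state()['joints'])
E
```

```text
time_s: 10.35
tool_pos: [0.4627, -0.1903, 0.2601]
tool_rot: [[-0.627, 0.779, -0.0], [0.779, 0.627, 0.0], [0.0, -0.0, -1.0]]
ft_force: [1.2, 0.1, 0.1]
finger_gap: 0.999
time_s: 11.35
tool_pos: [0.463, -0.1887, 0.2603]
tool_rot: [[-0.628, 0.778, 0.0], [0.778, 0.628, -0.0], [-0.0, 0.0, -1.0]]
ft_force: [-0.3, 0.4, -0.0]
finger_gap: 0.997
286 203
[  9.43994778  18.28662043   8.10781017 120.40931138  -3.82568527
  41.53387848  58.91221479]
```

View pics/w5.png

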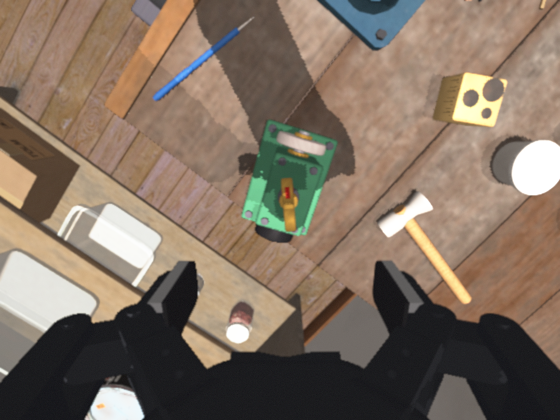

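View pics/w5c.png

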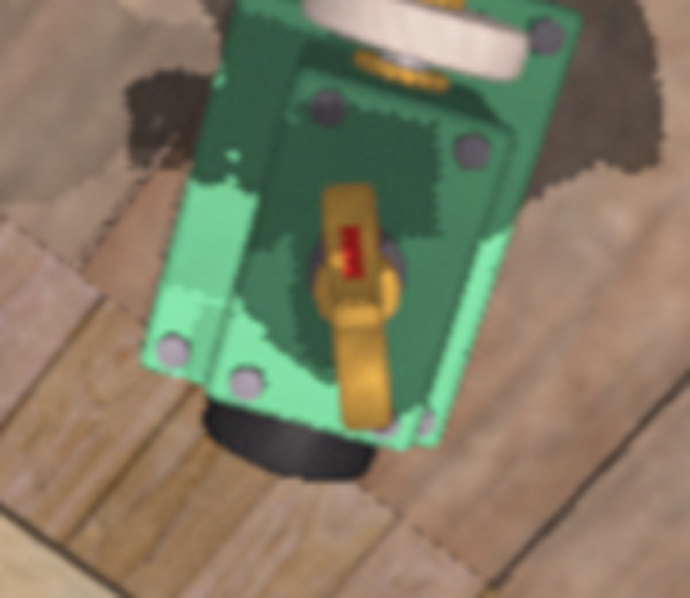

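The wing handle has its ends at (350,187) and (368,428) in the crop, and the red mark is on the upper wing, towards the felt wheel.

```bash
python3 - <<'E'
from h import *
import json
c=json.load(open('w5.json'))
u0,v0=286-75,203-65
A=lambda p:(p[0]/4.6+u0-.4,p[1]/4.6+v0-.4)
W=lambda L,z:np.array([pix2w(c,A(p),z)[:2] for p in L])
P=W([(328,107),(470,150),(247,382),(387,422)],.092);print('bridge bolts',P.mean(0),P.round(4))
d=P[0]-P[2]+P[1]-P[3];print('yaw',np.degrees(np.arctan2(d[1],d[0]))-90)
for z in (.133,.121):
  p=W([(350,186),(367,428)],z);d=p[0]-p[1];print(p.mean(0),np.hypot(*d),np.degrees(np.arctan2(d[1],d[0])))
for L in [(323,188),(343,428)],[(376,188),(391,420)]:
  p=W(L,.13);d=p[0]-p[1];print(np.degrees(np.arctan2(d[1],d[0])))
E
```

```text
bridge bolts [ 0.46590731 -0.18834182] [[ 0.4389 -0.1648]
 [ 0.4681 -0.153 ]
 [ 0.4631 -0.2239]
 [ 0.4935 -0.2117]]
yaw 22.814367523292375
[ 0.46413375 -0.18633303] 0.047708151086378145 132.90093144637012
[ 0.46644137 -0.18896434] 0.0499833307936685 132.9009314463701
133.3127825667724
132.89448730693636
```

```bash
python3 -m pendant '[[-0.1,0.2,2,0,0,-0.04,1],[-0.1,0.2,5,0,0,-0.072,1],[-0.1,0.2,8,0,0,-0.072,1],[-0.1,0.2,10.5,0,0,-0.072,1],[-0.1,0.2,12,0,0,-0.072,1],[-0.1,0.2,13,0,0,-0.072,1],[-0.1,0.2,13,0,0,-0.072,0.5],[-0.1,0.2,13,0,0,-0.072,0.3]]'
python3 -m pendant '[[0,0,0,0,0,0,0.2],[0,0,0,0,0,0,0.1],[0,0,0,0,0,0,0],[0,0,0,0,0,0,0],[0,0,0,0,0,0,0],[0,0,0,0,0,0,0],[0,0,0,0,0,0,0],[0,0,0,0,0,0,0]]'
python3 - <<'E'
from h import *
cv2.imwrite('pics/w6.png',camera('wrist')); s=get_state();R=s['tool_rot'];print(s['ft_torque'],s['ft_force'],np.degrees(np.arctan2(R[1][0],R[0][0])))
E
```

```text
time_s: 12.4
tool_pos: [0.4656, -0.1883, 0.1309]
tool_rot: [[-0.682, 0.731, 0.001], [0.731, 0.682, -0.0], [-0.001, 0.001, -1.0]]
ft_force: [0.2, -0.5, 0.0]
finger_gap: 0.606
time_s: 13.4
tool_pos: [0.466, -0.1878, 0.1309]
tool_rot: [[-0.683, 0.731, 0.002], [0.731, 0.683, 0.0], [-0.001, 0.001, -1.0]]
ft_force: [0.8, 2.1, 6.2]
finger_gap: 0.101
[ 0.37908637 -0.01946363 -0.00803544] [-0.03122035  1.39269361  4.54103622] 133.0703453335809
```

View pics/w6.png

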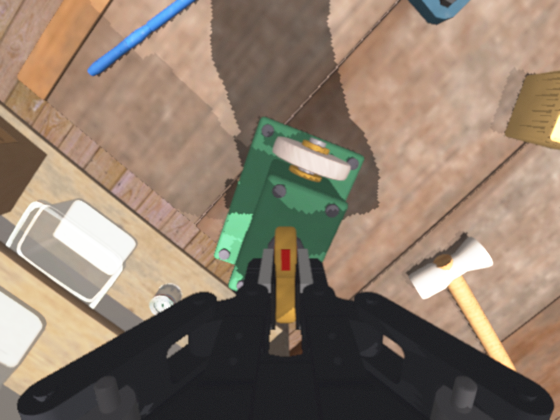

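The wing is gripped and the measured yaw is 133.07°. Next I'll screw it clockwise (+az): 0.7 rad first, then in smaller steps.

```bash
cat > st.py <<'E'
from h import *
s=get_state();R=s['tool_rot'];print('Tz',s['ft_torque'][2].round(3),'yaw',np.degrees(np.arctan2(R[1][0],R[0][0])).round(2),'j7',s['joints'][6].round(1))
E
python3 -m pendant '[[0,0,0,0,0,0.1,0],[0,0,0,0,0,0.2,0],[0,0,0,0,0,0.3,0],[0,0,0,0,0,0.4,0],[0,0,0,0,0,0.5,0],[0,0,0,0,0,0.6,0],[0,0,0,0,0,0.7,0],[0,0,0,0,0,0.7,0]]'; python3 st.py
python3 -m pendant '[[0,0,0,0,0,0.02,0],[0,0,0,0,0,0.04,0],[0,0,0,0,0,0.06,0],[0,0,0,0,0,0.08,0],[0,0,0,0,0,0.1,0],[0,0,0,0,0,0.12,0],[0,0,0,0,0,0.14,0],[0,0,0,0,0,0.14,0]]'; python3 st.py
```

```text
time_s: 14.45
tool_pos: [0.4665, -0.1875, 0.1309]
tool_rot: [[-0.051, 0.999, 0.002], [0.999, 0.051, 0.0], [0.0, 0.002, -1.0]]
ft_force: [1.4, 2.4, 6.2]
finger_gap: 0.102
Tz -0.039 yaw 92.92 j7 38.9
time_s: 15.45
tool_pos: [0.4666, -0.1876, 0.1309]
tool_rot: [[0.088, 0.996, 0.002], [0.996, -0.088, 0.0], [0.001, 0.002, -1.0]]
ft_force: [3.6, 3.9, 5.5]
finger_gap: 0.101
Tz -0.071 yaw 84.96 j7 33.9
```

```bash
python3 -m pendant '[[0,0,0,0,0,0.02,0],[0,0,0,0,0,0.04,0],[0,0,0,0,0,0.06,0],[0,0,0,0,0,0.08,0],[0,0,0,0,0,0.1,0],[0,0,0,0,0,0.12,0],[0,0,0,0,0,0.14,0],[0,0,0,0,0,0.14,0]]' | grep -v tool; python3 st.py
```

```text
time_s: 16.45
ft_force: [3.5, 3.6, 5.7]
finger_gap: 0.101
Tz -0.015 yaw 76.92 j7 28.7
```

```bash
python3 -m pendant '[[0,0,0,0,0,0.02,0],[0,0,0,0,0,0.04,0],[0,0,0,0,0,0.06,0],[0,0,0,0,0,0.08,0],[0,0,0,0,0,0.1,0],[0,0,0,0,0,0.12,0],[0,0,0,0,0,0.14,0],[0,0,0,0,0,0.14,0]]' | grep -v tool; python3 st.py
```

```text
time_s: 17.45
ft_force: [4.4, 3.4, 5.6]
finger_gap: 0.104
Tz -0.03 yaw 68.9 j7 23.6
```

```bash
python3 -m pendant '[[0,0,0,0,0,0.02,0],[0,0,0,0,0,0.04,0],[0,0,0,0,0,0.06,0],[0,0,0,0,0,0.08,0],[0,0,0,0,0,0.1,0],[0,0,0,0,0,0.12,0],[0,0,0,0,0,0.14,0],[0,0,0,0,0,0.14,0]]' | grep -v tool; python3 st.py
```

```text
time_s: 18.45
ft_force: [4.9, 2.4, 5.9]
finger_gap: 0.1
Tz -0.072 yaw 60.88 j7 18.4
```

```bash
python3 -m pendant '[[0,0,0,0,0,0.02,0],[0,0,0,0,0,0.04,0],[0,0,0,0,0,0.06,0],[0,0,0,0,0,0.08,0],[0,0,0,0,0,0.1,0],[0,0,0,0,0,0.12,0],[0,0,0,0,0,0.14,0],[0,0,0,0,0,0.14,0]]' | grep -v tool; python3 st.py
```

```text
time_s: 19.45
ft_force: [5.1, 3.3, 5.0]
finger_gap: 0.098
Tz -0.08 yaw 52.86 j7 13.1
```

```bash
python3 -m pendant '[[0,0,0,0,0,0.02,0],[0,0,0,0,0,0.04,0],[0,0,0,0,0,0.06,0],[0,0,0,0,0,0.08,0],[0,0,0,0,0,0.1,0],[0,0,0,0,0,0.12,0],[0,0,0,0,0,0.14,0],[0,0,0,0,0,0.14,0]]' | grep -v tool; python3 st.py
python3 -c "
from h import *
cv2.imwrite('pics/w7.png',camera('wrist'))"
```

```text
time_s: 20.45
ft_force: [5.8, 2.8, 5.2]
finger_gap: 0.105
Tz -0.083 yaw 44.83 j7 7.9
```

View pics/w7.png

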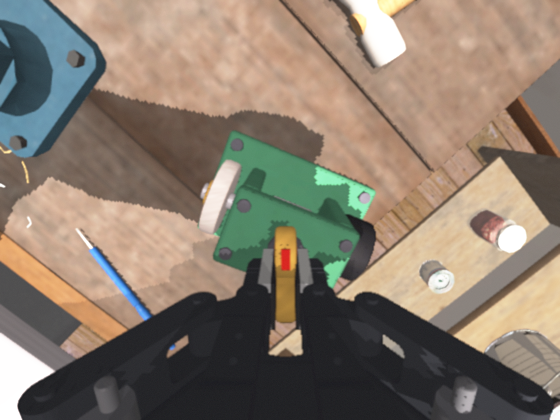

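The wing is turning with the gripper, 1.54 rad so far, and hasn't reached the stop. I'll continue.

```bash
python3 -m pendant '[[0,0,0,0,0,0.02,0],[0,0,0,0,0,0.04,0],[0,0,0,0,0,0.06,0],[0,0,0,0,0,0.08,0],[0,0,0,0,0,0.1,0],[0,0,0,0,0,0.12,0],[0,0,0,0,0,0.14,0],[0,0,0,0,0,0.14,0]]' | grep -v tool; python3 st.py
```

```text
time_s: 21.5
ft_force: [6.4, 3.2, 3.8]
finger_gap: 0.101
Tz -0.026 yaw 36.81 j7 2.5
```

```bash
python3 -m pendant '[[0,0,0,0,0,0.02,0],[0,0,0,0,0,0.04,0],[0,0,0,0,0,0.06,0],[0,0,0,0,0,0.08,0],[0,0,0,0,0,0.1,0],[0,0,0,0,0,0.12,0],[0,0,0,0,0,0.14,0],[0,0,0,0,0,0.14,0]]' | grep -v tool; python3 st.py
```

```text
time_s: 22.5
ft_force: [6.2, 2.6, 4.6]
finger_gap: 0.099
Tz -0.075 yaw 28.79 j7 -2.8
```

```bash
python3 -m pendant '[[0,0,0,0,0,0.01,0],[0,0,0,0,0,0.02,0],[0,0,0,0,0,0.03,0],[0,0,0,0,0,0.04,0],[0,0,0,0,0,0.05,0],[0,0,0,0,0,0.06,0],[0,0,0,0,0,0.07,0],[0,0,0,0,0,0.07,0]]' | grep -v tool; python3 st.py
```

```text
time_s: 23.5
ft_force: [6.8, 1.5, 3.1]
finger_gap: 0.103
Tz -0.051 yaw 24.78 j7 -5.6
```

```bash
python3 -m pendant '[[0,0,0,0,0,0.01,0],[0,0,0,0,0,0.02,0],[0,0,0,0,0,0.03,0],[0,0,0,0,0,0.04,0],[0,0,0,0,0,0.05,0],[0,0,0,0,0,0.06,0],[0,0,0,0,0,0.07,0],[0,0,0,0,0,0.07,0]]' | grep -v tool; python3 st.py
```

```text
time_s: 24.5
ft_force: [5.5, 1.4, 3.9]
finger_gap: 0.105
Tz 0.644 yaw 20.87 j7 -8.3
```

The torque rose to 0.64 N m, so it has seated. I'll push slightly more to find the stiffness and the contact angle.

```bash
python3 -m pendant '[[0,0,0,0,0,0.01,0],[0,0,0,0,0,0.02,0],[0,0,0,0,0,0.02,0],[0,0,0,0,0,0.02,0],[0,0,0,0,0,0.02,0],[0,0,0,0,0,0.02,0],[0,0,0,0,0,0.02,0],[0,0,0,0,0,0.02,0]]' | grep -v tool; python3 st.py
```

```text
time_s: 25.5
ft_force: [5.3, 1.6, 4.3]
finger_gap: 0.105
Tz 0.942 yaw 19.79 j7 -9.0
```

```bash
python3 -m pendant '[[0,0,0,0,0,0.01,0],[0,0,0,0,0,0.02,0],[0,0,0,0,0,0.02,0],[0,0,0,0,0,0.02,0],[0,0,0,0,0,0.02,0],[0,0,0,0,0,0.02,0],[0,0,0,0,0,0.02,0],[0,0,0,0,0,0.02,0]]' | grep -v tool; python3 st.py
python3 -c "
from h import *
im=camera('wrist');cv2.imwrite('pics/w8.png',im);crop(im,235,200,100,130,5,'w8c.png')"
```

```text
time_s: 26.5
ft_force: [5.5, 0.1, 5.3]
finger_gap: 0.1
Tz 1.273 yaw 18.69 j7 -9.8
```

View pics/w8c.png

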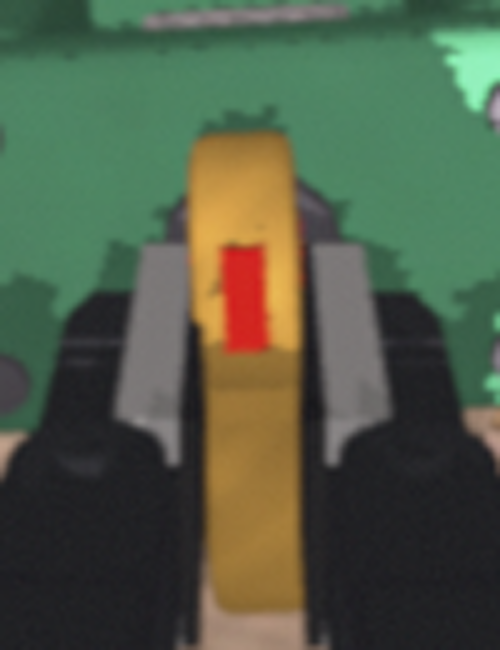

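The seat angle extrapolates to a yaw of about 23.3°, and the stiffness is about 0.29 N m/deg and linear. The target yaw is therefore about 113.3°, a 94.6° (1.651 rad) turn anticlockwise from here.

```bash
python3 -m pendant '[[0,0,0,0,0,-0.12,0],[0,0,0,0,0,-0.24,0],[0,0,0,0,0,-0.36,0],[0,0,0,0,0,-0.48,0],[0,0,0,0,0,-0.6,0],[0,0,0,0,0,-0.72,0],[0,0,0,0,0,-0.84,0],[0,0,0,0,0,-0.96,0]]'| grep -v tool; python3 st.py
python3 -m pendant '[[0,0,0,0,0,-0.12,0],[0,0,0,0,0,-0.24,0],[0,0,0,0,0,-0.36,0],[0,0,0,0,0,-0.48,0],[0,0,0,0,0,-0.58,0],[0,0,0,0,0,-0.65,0],[0,0,0,0,0,-0.69,0],[0,0,0,0,0,-0.69,0]]'| grep -v tool; python3 st.py
python3 - <<'E'
from h import *
import json
c=get_calibration('wrist'); im=camera('wrist')
json.dump({k:np.array(v).tolist() for k,v in c.items()},open('w9.json','w'))
cv2.imwrite('pics/w9.png',im);crop(im,235,200,100,130,5,'w9c.png')
cv2.imwrite('pics/top9.png',camera('top'))
E
```

```text
time_s: 27.55
ft_force: [3.6, 3.9, 3.5]
finger_gap: 0.104
Tz -0.076 yaw 73.72 j7 26.8
time_s: 28.55
ft_force: [3.4, 3.7, 6.9]
finger_gap: 0.098
Tz 0.02 yaw 113.06 j7 51.8
```

View pics/w9c.png

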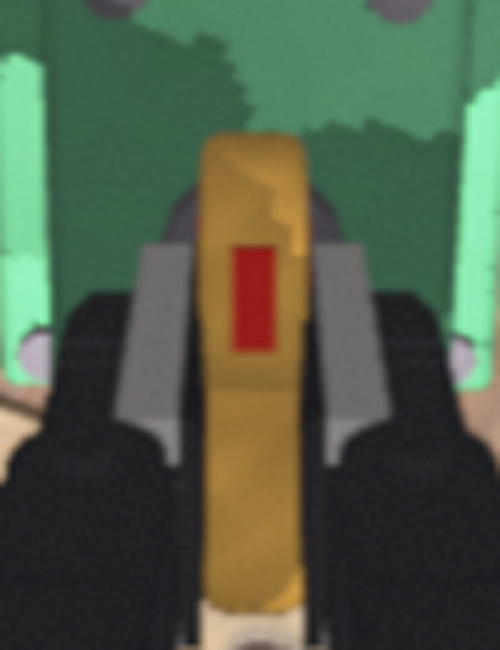

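View pics/w9.png

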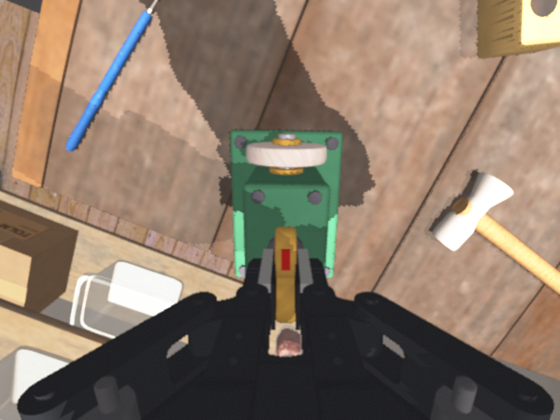

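View pics/top9.png

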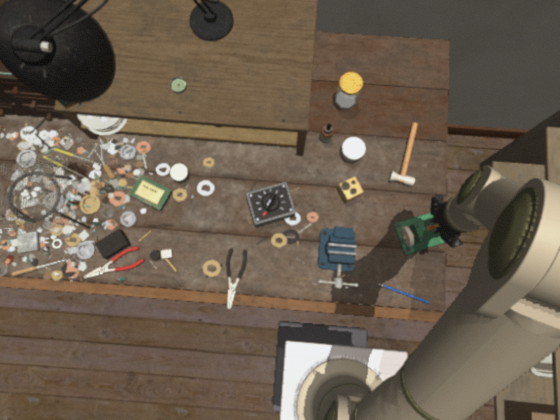

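The wing is square in the pads and parallel to the unit's y axis, 113.06° against a target of about 113°. The dial is still on red and the bystanders haven't moved, so I'll hand in.

```bash
python3 - <<'E'
from h import *
a=cv2.imread('pics/top0.png');b=cv2.imread('pics/top9.png')
print([(n,int(np.abs(a[y-15:y+15,x-15:x+15].astype(int)-b[y-15:y+15,x-15:x+15]).max())) for n,x,y in [('tin',151,192),('pliers',236,275),('hammer',405,160),('block',350,188),('tub',353,149),('loupe',162,256)]])
print(get_state()['finger_gap'],sign_off())
E
```

```text
[('tin', 14), ('pliers', 12), ('hammer', 13), ('block', 13), ('tub', 13), ('loupe', 13)]
the job is handed in; nothing more can be done
0.10548300176754283 None
```

I turned the dial off, seated the thumbscrew, backed it off a quarter turn, and handed the job in at about 29 s with the gripper still holding the wing handle.

- **Dial:** I turned it anticlockwise until it hit its stop, with torque rising to about 1.1 N m. After release, the wrist camera showed the pointer on the red stroke, and the top view still showed that at the end.
- **Thumbscrew:** I screwed it clockwise by about 1.9 rad until it seated. Torque rose in a straight line, which puts the seat at a yaw of about 23.3°. I then backed it off to 113.06°, or 89.8° from the seat.
- **Grip:** The last wrist picture shows the wing square in the pads and parallel to the unit's y axis. The residual torque was about 0 and the fingers were still closed on it.
- **Bystanders:** The top pictures from before and after differ only by noise at all six bystanders. I took the loupe's position by eye from the picture, so that one check is less certain.

No checks failed. The two estimates of the seat angle differ by about half a degree: 23.3° from torque, and 22.8° from the unit's yaw in the pictures if the seated wing lies along the unit's x axis.

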